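# Bolt the cartridge clamp, then bottom the bleed plunger

## Robot

A 7-joint arm with a two-finger parallel gripper is mounted at the origin on the work surface. World frame = base frame: x ahead of the robot, y to its left, z up, the work surface at z = 0. Lengths are in mm, angles in rad, forces in N, time in s.
With the tool pointing down it reaches from about 350 to 775 mm from the base axis. Payload 3.1 kg.
Tool frame: the origin (TCP) lies at the very end of the fingers, on their centre line; the grasp point (between the pads) lies 19 mm behind it; z points along the fingers, y is the line along which they close (so a half turn about z gives the same grasp; the last joint's range is limited). The gripper opens to 85 mm and grips with 20 to 120 N. Pads are 22 mm wide; open, the fingers measure 114 mm over their backs; the gripper's body (76 mm by 85 mm) begins 54 mm behind the grasp point. The pads swing forward as they close: fully open they stand 13 mm farther back than shut.
Start: joints at [-1.248, 0.311, 0.014, 1.512, -0.004, 1.319, -0.027], TCP at [196.194, 513.834, 231.304] pointing down, gripper open.
Joint ranges: [-2.7, 2.7], [-0.3, 1.91], [-1.27, 1.3], [0.12, 2.57], [-1.44, 4.58], [0.2, 2.03], [-3.05, 3.05]. Speed limits (rad/s): [2.79, 2.79, 3.14, 3.14, 3.14, 3.14, 3.14].

## Interface

Orientations are given as a unit quaternion [w, x, y, z].
In Python, from rig import bot, cams, ticket gives the robot as it stands.
- The arm moves only by the tool apply_moves, never from a script. Its argument "moves" is a list of rows, each an object with "rotation": the turn, a rotation vector about the tool's x, y, z scaled (see below), a list of three; "translation": the shift along the tool's x, y, z scaled (see below), a list of three; "jaw": the opening, from 0 (shut) to 1 (fully open). A call has 1 to 12 rows; each row is the pose to reach, as a shift and turn from the pose commanded when the call began, along the tool's axes at that moment; what a row does not reach only later rows make up. The controller multiplies each number of a shift by 0.15 m and each number of a turn by 90 degrees. A row lasts 1/12 s, in which the tool goes at most 41.7 mm and 7.16 degrees, less where a joint would pass 70% of its speed; a pose out of reach is approached as far as the arm can. A call with a number of a shift or a turn outside -1 to 1 is refused whole. A call with a gripper value outside its range is refused whole. The fingers move at their own pace and stop on an object; "squeeze" is the grip in N (left out, the last holds). Time passes only in rows, so rows that repeat a pose let the fingers close. It gives the time, the measured TCP pose, the force, the opening and the grip force at its end, in the units of the state.
- bot.get_state(): the state, without advancing time (a new reading comes with each control period).
- cams.snapshot(name): name is "scene" or "top" or "wrist"; returns a dict with "image" (400x640x3 uint8, red, green, blue), "fx", "fy", "cx", "cy" (pixels), "camera_from_world" (4x4, takes a point from world to camera coordinates); the wrist camera has in their place "T_tool_cam" (4x4, takes a point from camera to tool coordinates, whose origin is the TCP and whose axes are the flange's). Camera axes: x right, y down, z forward; pixel columns grow to the right and rows downward; lengths in mm; the calibration is good to about 2 mm. A picture is of the moment at which its call begins: read the wrist's pose just before it. There is no depth.
- ticket.hand_in(): hands the job in; it is judged then, once.
The state is a dict: "time": time; "joint_positions": joint angles; "joint_velocities": joint speeds; "joint_efforts": joint torques, N m; "tool_pos": TCP position; "tool_rot": TCP orientation; "contact_force": force on the tool from outside, world axes, zero at the start; "wrist_torque": the same for the moment, N m; "grip_width": finger opening in mm; "finger_force": force on a finger pad.
Only numpy, scipy, OpenCV 4.12 (cv2) and the standard library are available. Lean on these libraries where they do the work, as an engineer would, in place of code of your own. Each camera call takes 0.05 s, during which the arm holds its last target. There are 200 camera calls.

## Task

Lock the filter-cartridge clamp by sliding its barrel bolt fully home into the keeper. Only then press the bleed valve's sloping spring plunger down until you feel it come firmly against its internal stop (how deep that lies differs and cannot be seen), hold it there for about a second without ramming it, and let it spring all the way back up. Leave the loose parts lying around undisturbed.

Things in the scene. Friction and masses are not known exactly. Their poses are not given: they have to be found in the camera images.
- stand: Fixed cartridge clamp. Base plate 110 (x) x 220 (y) x 12 mm; posts 36 mm wide at y = +93 and -88 mm; between them a steel bar 40 mm wide, top at z = 112 mm, over a red and black cartridge. Dark staples on top (30 mm wide, tops at z = 137) guide the bolt at y = +56, -52 and -88 mm (the keeper). Origin: centre of its underside, z up. The bolt locks towards -y.
- bolt (a joint): Slide of the barrel bolt along the stand's -y: 0 m = fully drawn, 0.045 m = fully home in the keeper (mechanical end stop). It starts partly or fully drawn, has about 2.5 N of friction and stays where it is left.
- bolt_knob (a point): Centre of the top of the bolt's upright round knob: plain steel, 16 mm in diameter, standing 44 mm above the axis of the 14 mm rod (its upper 31 mm stand above the tops of the staples). It lies 168.5 mm above the deck and at y = 30 mm minus the joint value in the stand's frame; axes as the stand's.
- keeper (a point): Centre of the keeper staple on the post, on the axis of the bolt, at (0, -88, 124.5) mm in the stand's frame; opening 16 mm wide.
- valve: Fixed bleed valve: aluminium base plate 110 (x) x 90 (y) x 10 mm with a block 80 x 76 mm, top at 60 mm, and a pipe stub towards +x. Origin: centre of the base's underside; z up. Does not move during the task.
- boss: Steel sleeve 48 mm in diameter (54 mm at its collar) standing out of the valve block, leaning 25 degrees from vertical towards the valve's -x. Origin on its axis, at (0, 0, 60) mm in the valve's frame; z = outwards along the plunger's axis. Its rim is 35 mm along z from its origin. It holds the hidden stop.
- plunger: Spring plunger on the boss's axis: 18 mm steel stem, flat black head 42 mm across, 14 mm thick. Origin level with the boss's rim when up; z outwards along the axis (press along -z). The spring gives 3 N at the top, plus 0.25 N per mm. The hidden stop is met after 9 to 18 mm; there push about 10 N harder than the spring; never load the stop beyond 40 N.
- plunger_head (a point): Centre of the plunger head's outer flat face, 44 mm along the plunger's z from its origin (79 mm along the boss's z from the boss's origin when fully up); z outwards along the axis.
- spare_cartridge: Loose bystander: upright filter cartridge, red sleeve and black end caps, 48 mm in diameter, 80 mm high; origin at the centre of its underside.
- reducer: Loose bystander: blue reducing coupling, 52 mm in diameter at the foot, 38 mm at the top, 75 mm high, upright; origin at the centre of its underside.
- end_disc: Loose bystander: slotted aluminium end disc, 90 mm in diameter, 10 mm thick with a black hub to 24 mm, lying flat; origin at the centre of its underside.
Mind the look-alikes: they are no part of the job. What is shaped like the valve but green or turquoise is not meant.

How it is judged:
By the outcome, as a careful person would: the job done as asked, in the order asked, and still so for the second after the job is handed in, with the robot touching nothing.
It also fails if it takes over 48 s, if anything falls off the work surface, if the arm or the gripper's body presses on something with over 40 N, if the wrist force passes 120 N, or if a joint passes its speed limit or range.

## Working session

There is one attempt and no reset: what is moved stays moved. The work goes in short steps, Python scripts to look and compute and a tool call to move; the robot and the scene stay as the last step left them, time stands still between calls to the robot, and variables do not carry over. Pictures are saved under pics/ and viewed, at most 10 in all, crops included, and the job is handed in when it is done.

Besides the shell and the picture viewer there is one more tool, called after "Call:" as name(argument=value, ...) on one line, values as JSON. apply_moves: Moves the arm, as the interface text tells. Its arguments: {"type":"object","properties":{"moves":{"type":"array","items":{"type":"object","properties":{"rotation":{"type":"array","items":{"type":"number"}},"translation":{"type":"array","items":{"type":"number"}},"jaw":{"type":"number"}}}},"squeeze":{"type":"number"}},"required":["moves"]}

```bash
mkdir -p pics; ls
python3 - <<'E'
from rig import bot,cams
import cv2,numpy as np,pickle
print(bot.get_state())
d={}
for n in("scene","top"):
    s=cams.snapshot(n);d[n]=s
    cv2.imwrite(f"pics/{n}0.png",s["image"][:,:,::-1]);print(n,s["fx"],s["fy"],s["cx"],s["cy"],s["camera_from_world"].tolist() if hasattr(s["camera_from_world"],'tolist') else s["camera_from_world"])
pickle.dump(d,open("d0.pkl","wb"))
E
```

```text
pics
{'time': 0.0, 'joint_positions': array([-1.24767802,  0.31176714,  0.01398948,  1.51309092, -0.00441151,
        1.31919729, -0.0271934 ]), 'joint_velocities': array([-4.04510606e-04,  1.37727295e-04,  1.39334062e-03,  1.46268616e-03,
        5.30385046e-04, -9.43595690e-05,  3.98691595e-04]), 'joint_efforts': array([ 1.36920257e-04, -3.79912841e+01,  1.45991100e-01, -2.30592781e+01,
        1.21740036e-02,  1.35422935e-02, -1.49606322e-06]), 'tool_pos': array([195.947076  , 513.11278581, 230.18464171]), 'tool_rot': array([-1.77498321e-04,  1.81358457e-01,  9.83416306e-01, -1.20288620e-03]), 'contact_force': array([0.04875616, 0.15293956, 0.47696183]), 'wrist_torque': array([-0.01527242,  0.00065842, -0.02048869]), 'finger_force': 0.0, 'grip_width': 85.51881883620736}
scene 488.88829861227026 488.88829861227026 311.89577010205954 197.92766350729508 [[-0.8522188335636978, 0.5230832119658971, 0.010344712599715915, 502.2408854495221], [0.39126465993435056, 0.6503342359361516, -0.6511354294275494, -172.63973938325577], [-0.3473255326142715, -0.5508623557012972, -0.7588910590232504, 1631.9571876461862], [0.0, 0.0, 0.0, 1.0]]
top 446.86429276605946 446.86429276605946 326.69649418800043 194.2116962807021 [[0.023896646577780123, -0.9997116506398713, -0.002359206909197756, -0.1091230993810495], [-0.9878602500153951, -0.023250888499226588, -0.15359532096882939, 601.1928765387016], [0.1534961781995169, 0.006000979828350973, -0.9881310194094919, 1380.7158572618828], [0.0, 0.0, 0.0, 1.0]]
```

View pics/scene0.png

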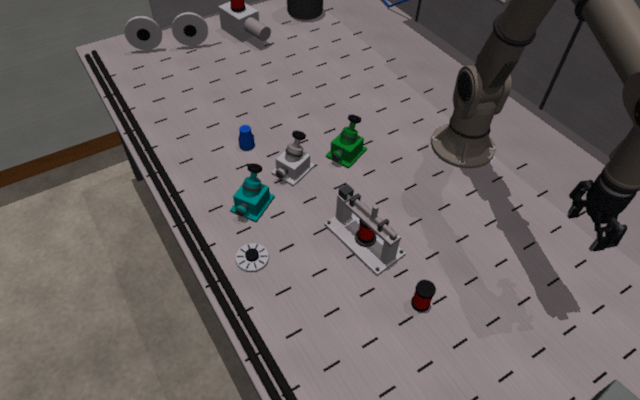

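View pics/top0.png

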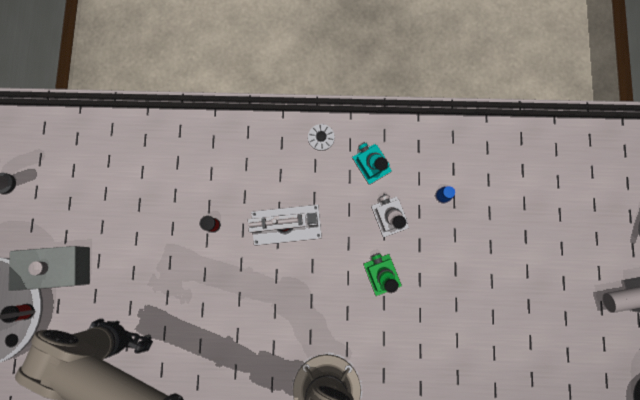

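Run:
```python
import cv2,numpy as np
t=cv2.imread("pics/top0.png");s=cv2.imread("pics/scene0.png")
r=lambda i,x,y,w,h,W,H:cv2.resize(i[y:y+h,x:x+w],(W,H),interpolation=cv2.INTER_CUBIC)
a=np.hstack([r(t,240,195,90,60,450,300),r(t,360,185,60,60,300,300)])
b=np.hstack([r(s,320,175,90,100,270,300),r(s,265,120,60,75,240,300)]);b=np.hstack([b,np.zeros((300,240,3),np.uint8)])
cv2.imwrite("pics/c1.png",np.vstack([a,b]))
```

```text
(no output)
```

View pics/c1.png

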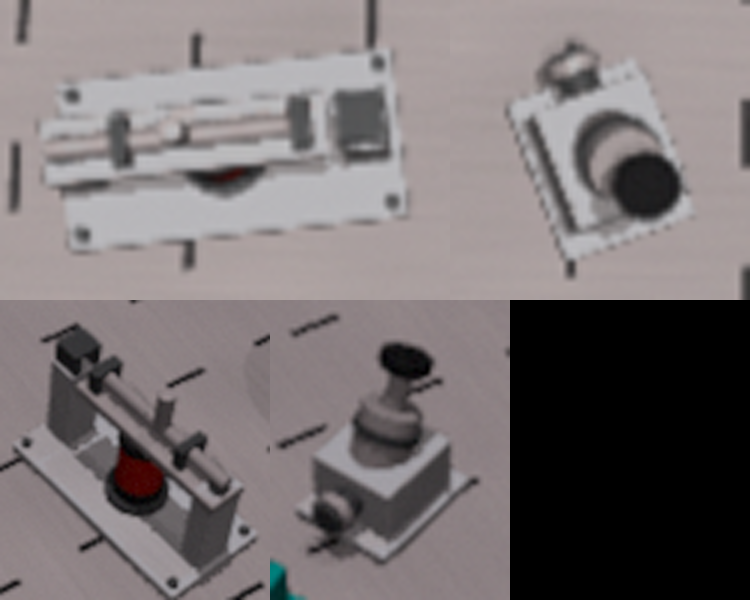

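```bash
cat > h.py <<'E'
import numpy as np,pickle,cv2
d=pickle.load(open("d0.pkl","rb"))
def ray(n,u,v):
    s=d[n];T=np.array(s["camera_from_world"]);R=T[:3,:3]
    return -R.T@T[:3,3], R.T@np.array([(u-s["cx"])/s["fx"],(v-s["cy"])/s["fy"],1])
def plane(n,u,v,z):
    o,k=ray(n,u,v);return o+k*(z-o[2])/k[2]
def tri(rays):
    A=0;b=0
    for o,k in rays:
        k=k/np.linalg.norm(k);P=np.eye(3)-np.outer(k,k);A=A+P;b=b+P@o
    x=np.linalg.solve(A,b);return x,[round(float(np.linalg.norm((np.eye(3)-np.outer(k,k)/(k@k))@(x-o))),1) for o,k in rays]
E
python3 - <<'E'
from h import *
np.set_printoptions(precision=1,suppress=True)
c=lambda x,y:(x/5+240-.4,y/5+195-.4); c2=lambda x,y:((x-450)/5+360-.4,y/5+185-.4)
k=tri([ray("top",*c(172,128)),ray("scene",165/3+320-.3,102/3+175-.5)]);print("knob",k)
h=tri([ray("top",*c2(646,185)),ray("scene",(407-270)/4+265-.4,(58)/4+120-.4)]);print("head",h)
H=np.array([plane("top",*c(*p),12) for p in((72,96),(378,62),(392,202),(82,235))]);print(H,H.mean(0))
D=(H[1]+H[2]-H[0]-H[3]);print("stand -y dir deg",np.degrees(np.arctan2(D[1],D[0])))
V=np.array([plane("top",*c2(*p),10) for p in((507,105),(635,60),(692,212),(572,260))]);print(V,V.mean(0))
for i in range(4):print(np.linalg.norm(V[i]-V[i-1]),np.degrees(np.arctan2(*(V[i]-V[i-1])[1::-1])))
print("staple/knob", [plane("top",*c(*p),137) for p in((118,138),(300,122),(362,123))])
E
```

```text
knob (array([503.7, 164.5, 160.3]), [0.7, 0.7])
head (array([ 511.1, -203. ,  132.8]), [1.0, 1.0])
[[536.4 249.1  12. ]
 [563.4  50.8  12. ]
 [472.6  39.2  12. ]
 [446.6 238.2  12. ]] [504.7 144.3  12. ]
stand -y dir deg -82.41611496029711
[[ 572.5 -131.    10. ]
 [ 604.2 -214.5   10. ]
 [ 505.5 -251.4   10. ]
 [ 472.6 -173.8   10. ]] [ 538.7 -192.7   10. ]
108.6674472951361 23.202811336384606
89.27535185578701 -69.22561767149287
105.3562019074919 -159.51130863490843
84.20702565467484 112.96242602462624
staple/knob [array([498.7, 199.5, 137. ]), array([510.7,  92.1, 137. ]), array([511. ,  55.3, 137. ])]
```

Call:
apply_moves(moves=[{"translation": [-0.91,-0.48,0],"rotation": [0,0,0],"jaw": 0.6},{"translation": [-0.91,-0.48,0],"rotation": [0,0,0],"jaw": 0.6},{"translation": [-0.91,-0.48,0],"rotation": [0,0,0],"jaw": 0.6},{"translation": [-0.91,-0.48,0],"rotation": [0,0,0],"jaw": 0.6}])

```text
time: 0.43
tool_pos: [300.9, 394.0, 230.8]
tool_rot: [0.001, 0.183, 0.983, -0.001]
contact_force: [1.5, 0.2, 0.3]
grip_width: 51.4
finger_force: 0.0
```

Call:
apply_moves(moves=[{"translation": [-0.91,-0.48,0],"rotation": [0,0,0],"jaw": 0.6},{"translation": [-0.91,-0.48,0],"rotation": [0,0,0],"jaw": 0.6},{"translation": [-0.91,-0.48,0],"rotation": [0,0,0],"jaw": 0.6},{"translation": [-0.91,-0.48,0],"rotation": [0,0,0],"jaw": 0.6}])

```text
time: 0.77
tool_pos: [402.3, 277.5, 231.1]
tool_rot: [0.001, 0.184, 0.983, -0.001]
contact_force: [0.4, 0.2, -0.6]
grip_width: 51.4
finger_force: 0.0
```

Call:
apply_moves(moves=[{"translation": [-0.91,-0.48,0],"rotation": [0,0,-0.317],"jaw": 0.6},{"translation": [-0.91,-0.48,0],"rotation": [0,0,-0.317],"jaw": 0.6},{"translation": [-0.91,-0.48,0],"rotation": [0,0,-0.317],"jaw": 0.6},{"translation": [-0.91,-0.48,0],"rotation": [0,0,-0.317],"jaw": 0.6},{"translation": [-0.91,-0.48,0],"rotation": [0,0,-0.317],"jaw": 0.6},{"translation": [-0.91,-0.48,0],"rotation": [0,0,-0.317],"jaw": 0.6}])

```text
time: 1.27
tool_pos: [503.9, 160.7, 230.8]
tool_rot: [0.0, -0.063, 0.998, -0.002]
contact_force: [-0.4, 0.4, -0.4]
grip_width: 51.4
finger_force: 0.0
```

Run:
```python
from rig import bot,cams
import cv2,pickle
st=bot.get_state();s=cams.snapshot("wrist");pickle.dump((st,s),open("w1.pkl","wb"))
cv2.imwrite("pics/w1.png",s["image"][:,:,::-1]);print(st["tool_pos"],st["tool_rot"],s["fx"],s["cx"],s["cy"],s["T_tool_cam"])
```

```text
[503.88400609 160.73600914 230.76204125] [ 1.29961619e-04 -6.28950214e-02  9.98018902e-01 -1.57190626e-03] 300.9210828063085 316.47176403305593 198.69590029369067 [[-6.09239360e-04 -9.65832869e-01 -2.59165002e-01  6.55295803e+01]
 [ 9.99999730e-01 -6.94975754e-04  2.39196000e-04 -8.06222108e-03]
 [-4.11136752e-04 -2.59164786e-01  9.65833032e-01 -1.42324166e+02]
 [ 0.00000000e+00  0.00000000e+00  0.00000000e+00  1.00000000e+00]]
```

View pics/w1.png

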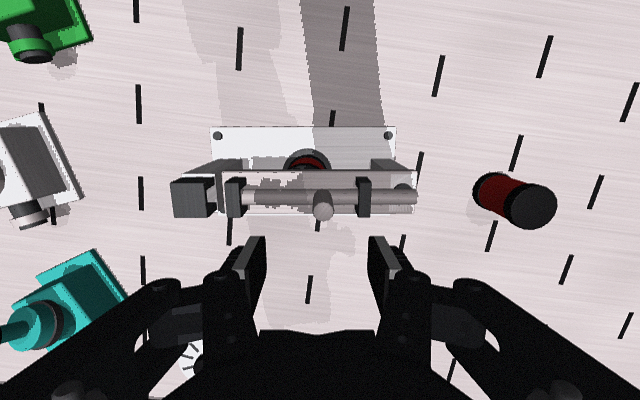

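The wrist view shows the knob's top at about (324, 211) and the staples at columns 235 and 364, with the keeper at 192. The knob sits between the open fingers in the closing direction.

```bash
cat >> h.py <<'E'
from scipy.spatial.transform import Rotation as Ro
def wray(f,u,v):
    st,s=pickle.load(open(f,"rb"));q=st["tool_rot"];R=Ro.from_quat([*q[1:],q[0]]).as_matrix();T=np.array(s["T_tool_cam"])
    return st["tool_pos"]+R@T[:3,3], R@T[:3,:3]@np.array([(u-s["cx"])/s["fx"],(v-s["cy"])/s["fy"],1])
def wplane(f,u,v,z):
    o,k=wray(f,u,v);return o+k*(z-o[2])/k[2]
E
python3 - <<'E'
from h import *
np.set_printoptions(precision=1,suppress=True)
print(wplane("w1.pkl",324,211,168.5))
print("3view",tri([ray("top",274,220.2),ray("scene",374.7,208.5),wray("w1.pkl",324,211)]))
for u in(192,235,364):print(wplane("w1.pkl",u,180,137))
print([wplane("w1.pkl",*p,12) for p in((217,135),(389,135))])
st,s=pickle.load(open("w1.pkl","rb"));q=st["tool_rot"];R=Ro.from_quat([*q[1:],q[0]]).as_matrix()
k=np.array([502.5,166,141]);print((R.T@(k-st["tool_pos"]))/150)
E
```

```text
[501.7 165.7 168.5]
3view (array([503.9, 165.1, 161. ]), [0.8, 1.1, 1.0])
[498.9  59.5 137. ]
[494.6  93.7 137. ]
[481.6 195.9 137. ]
[array([472.8,  38.3,  12. ]), array([447.5, 238.9,  12. ])]
[0.  0.  0.6]
```

Call:
apply_moves(moves=[{"translation": [0.005,0.033,0.2],"rotation": [0,0,0],"jaw": 0.6},{"translation": [0.005,0.033,0.4],"rotation": [0,0,0],"jaw": 0.6},{"translation": [0.005,0.033,0.52],"rotation": [0,0,0],"jaw": 0.6},{"translation": [0.005,0.033,0.585],"rotation": [0,0,0],"jaw": 0.6},{"translation": [0.005,0.033,0.585],"rotation": [0,0,0],"jaw": 0.6}])

```text
time: 1.73
tool_pos: [497.3, 172.0, 141.0]
tool_rot: [-0.003, -0.068, 0.998, -0.0]
contact_force: [0.6, -1.1, 0.2]
grip_width: 51.2
finger_force: 0.0
```

Call:
apply_moves(squeeze=20, moves=[{"translation": [0,0,0],"rotation": [0,0,0],"jaw": 0.3},{"translation": [0,0,0],"rotation": [0,0,0],"jaw": 0.1},{"translation": [0,0,0],"rotation": [0,0,0],"jaw": 0.1},{"translation": [0,0,0],"rotation": [0,0,0],"jaw": 0.1},{"translation": [0,0,0],"rotation": [0,0,0],"jaw": 0.1},{"translation": [0,0,0],"rotation": [0,0,0],"jaw": 0.1},{"translation": [0,0,0],"rotation": [0,0,0],"jaw": 0.1}])

```text
time: 2.32
tool_pos: [501.5, 170.3, 145.4]
tool_rot: [0.001, -0.066, 0.998, 0.0]
contact_force: [-1.5, -2.6, 5.3]
grip_width: 14.9
finger_force: 21.3
```

Call:
apply_moves(moves=[{"translation": [0,-0.03,0],"rotation": [0,0,0],"jaw": 0.1},{"translation": [0,-0.06,0],"rotation": [0,0,0],"jaw": 0.1},{"translation": [0,-0.09,0],"rotation": [0,0,0],"jaw": 0.1},{"translation": [0,-0.12,0],"rotation": [0,0,0],"jaw": 0.1},{"translation": [0,-0.15,0],"rotation": [0,0,0],"jaw": 0.1},{"translation": [0,-0.17,0],"rotation": [0,0,0],"jaw": 0.1},{"translation": [0,-0.17,0],"rotation": [0,0,0],"jaw": 0.1},{"translation": [0,-0.17,0],"rotation": [0,0,0],"jaw": 0.1}])

```text
time: 2.98
tool_pos: [504.5, 147.2, 145.4]
tool_rot: [0.001, -0.067, 0.998, 0.002]
contact_force: [-0.6, 0.7, 6.8]
grip_width: 15.0
finger_force: 21.3
```

Call:
apply_moves(moves=[{"translation": [0,-0.03,0],"rotation": [0,0,0],"jaw": 0.1},{"translation": [0,-0.06,0],"rotation": [0,0,0],"jaw": 0.1},{"translation": [0,-0.08,0],"rotation": [0,0,0],"jaw": 0.1},{"translation": [0,-0.09,0],"rotation": [0,0,0],"jaw": 0.1},{"translation": [0,-0.09,0],"rotation": [0,0,0],"jaw": 0.1},{"translation": [0,-0.09,0],"rotation": [0,0,0],"jaw": 0.1}])

```text
time: 3.48
tool_pos: [506.2, 134.3, 145.4]
tool_rot: [0.001, -0.067, 0.998, 0.002]
contact_force: [-1.7, 1.6, 6.1]
grip_width: 15.0
finger_force: 21.3
```

Call:
apply_moves(moves=[{"translation": [0,-0.01,0],"rotation": [0,0,0],"jaw": 0.1},{"translation": [0,-0.013,0],"rotation": [0,0,0],"jaw": 0.1},{"translation": [0,-0.013,0],"rotation": [0,0,0],"jaw": 0.1},{"translation": [0,-0.013,0],"rotation": [0,0,0],"jaw": 0.1}])

```text
time: 3.82
tool_pos: [506.4, 132.8, 145.4]
tool_rot: [0.001, -0.067, 0.998, 0.002]
contact_force: [-2.2, 1.3, 5.9]
grip_width: 15.0
finger_force: 21.3
```

Call:
apply_moves(moves=[{"translation": [0,-0.01,0],"rotation": [0,0,0],"jaw": 0.1},{"translation": [0,-0.013,0],"rotation": [0,0,0],"jaw": 0.1},{"translation": [0,-0.013,0],"rotation": [0,0,0],"jaw": 0.1},{"translation": [0,-0.013,0],"rotation": [0,0,0],"jaw": 0.1}])

```text
time: 4.15
tool_pos: [506.6, 130.9, 145.4]
tool_rot: [0.001, -0.067, 0.998, 0.002]
contact_force: [-2.3, 1.7, 5.6]
grip_width: 15.2
finger_force: 21.3
```

Call:
apply_moves(moves=[{"translation": [0,-0.01,0],"rotation": [0,0,0],"jaw": 0.1},{"translation": [0,-0.013,0],"rotation": [0,0,0],"jaw": 0.1},{"translation": [0,-0.013,0],"rotation": [0,0,0],"jaw": 0.1},{"translation": [0,-0.013,0],"rotation": [0,0,0],"jaw": 0.1}])

```text
time: 4.48
tool_pos: [506.8, 129.0, 145.4]
tool_rot: [0.001, -0.067, 0.998, 0.002]
contact_force: [-2.4, 1.6, 6.5]
grip_width: 15.3
finger_force: 21.3
```

Call:
apply_moves(moves=[{"translation": [0,-0.01,0],"rotation": [0,0,0],"jaw": 0.1},{"translation": [0,-0.013,0],"rotation": [0,0,0],"jaw": 0.1},{"translation": [0,-0.013,0],"rotation": [0,0,0],"jaw": 0.1},{"translation": [0,-0.013,0],"rotation": [0,0,0],"jaw": 0.1}])

```text
time: 4.82
tool_pos: [506.9, 128.6, 145.4]
tool_rot: [0.001, -0.068, 0.998, 0.003]
contact_force: [-2.5, 4.9, 6.0]
grip_width: 15.0
finger_force: 21.3
```

Call:
apply_moves(moves=[{"translation": [0,-0.01,0],"rotation": [0,0,0],"jaw": 0.1},{"translation": [0,-0.015,0],"rotation": [0,0,0],"jaw": 0.1},{"translation": [0,-0.015,0],"rotation": [0,0,0],"jaw": 0.1},{"translation": [0,-0.015,0],"rotation": [0,0,0],"jaw": 0.1}])

```text
time: 5.15
tool_pos: [506.9, 128.6, 145.4]
tool_rot: [0.001, -0.069, 0.998, 0.004]
contact_force: [-2.7, 7.3, 5.2]
grip_width: 15.5
finger_force: 21.4
```

Call:
apply_moves(moves=[{"translation": [0,-0.01,0],"rotation": [0,0,0],"jaw": 0.1},{"translation": [0,-0.015,0],"rotation": [0,0,0],"jaw": 0.1},{"translation": [0,-0.015,0],"rotation": [0,0,0],"jaw": 0.1},{"translation": [0,-0.015,0],"rotation": [0,0,0],"jaw": 0.1}])

```text
time: 5.48
tool_pos: [506.9, 128.6, 145.4]
tool_rot: [0.001, -0.069, 0.998, 0.006]
contact_force: [-2.4, 9.9, 4.4]
grip_width: 14.8
finger_force: 21.6
```

Call:
apply_moves(moves=[{"translation": [0,0,0],"rotation": [0,0,0],"jaw": 0.5},{"translation": [0,0,0],"rotation": [0,0,0],"jaw": 0.5},{"translation": [0,0,0],"rotation": [0,0,0],"jaw": 0.5},{"translation": [0,0,0],"rotation": [0,0,0],"jaw": 0.5},{"translation": [0,0,-0.15],"rotation": [0,0,0],"jaw": 0.5},{"translation": [0,0,-0.4],"rotation": [0,0,0],"jaw": 0.5},{"translation": [0,0,-0.65],"rotation": [0,0,0],"jaw": 0.5},{"translation": [0,0,-0.65],"rotation": [0,0,0],"jaw": 0},{"translation": [0,0,-0.65],"rotation": [0,0,0],"jaw": 0},{"translation": [0,0,-0.65],"rotation": [0,0,0],"jaw": 0},{"translation": [0,0,-0.65],"rotation": [0,0,0],"jaw": 0}])

```text
time: 6.4
tool_pos: [506.2, 119.5, 239.5]
tool_rot: [-0.002, -0.066, 0.998, -0.0]
contact_force: [-0.7, -0.8, -0.2]
grip_width: -0.0
finger_force: 0.0
```

Run:
```python
from rig import bot,cams
import cv2,pickle
st=bot.get_state();s=cams.snapshot("wrist");pickle.dump((st,s),open("w2.pkl","wb"))
cv2.imwrite("pics/w2.png",s["image"][:,:,::-1]);print(st["tool_pos"],st["tool_rot"])
```

```text
[506.16967322 119.46039412 239.50713536] [-1.51129482e-03 -6.62579433e-02  9.97801323e-01 -3.46426068e-04]
```

View pics/w2.png

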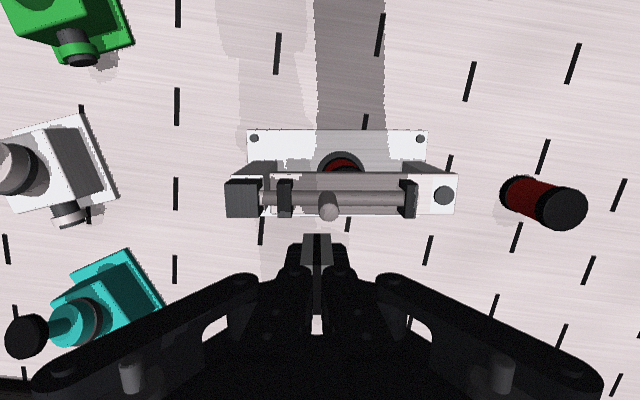

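Call:
apply_moves(moves=[{"translation": [0.1,-0.83,-0.05],"rotation": [0,0,0],"jaw": 0},{"translation": [0.1,-0.83,-0.05],"rotation": [0,0,0],"jaw": 0},{"translation": [0.1,-0.83,-0.05],"rotation": [0,0,0],"jaw": 0},{"translation": [0.1,-0.83,-0.05],"rotation": [0,0,0],"jaw": 0}])

```text
time: 6.78
tool_pos: [507.8, -17.9, 248.3]
tool_rot: [-0.001, -0.058, 0.998, -0.004]
contact_force: [0.0, -1.4, -0.1]
grip_width: 0.2
finger_force: 0.0
```

Call:
apply_moves(moves=[{"translation": [0.1,-0.83,-0.03],"rotation": [0,0,0],"jaw": 0},{"translation": [0.1,-0.83,-0.03],"rotation": [0,0,0],"jaw": 0},{"translation": [0.1,-0.83,-0.03],"rotation": [0,0,0],"jaw": 0},{"translation": [0.1,-0.83,-0.03],"rotation": [0,0,0],"jaw": 0},{"translation": [0.1,-0.83,-0.03],"rotation": [0,0,0],"jaw": 0},{"translation": [0.1,-0.83,-0.03],"rotation": [0,0,0],"jaw": 0},{"translation": [0.1,-0.83,-0.03],"rotation": [0,0,0],"jaw": 0}])

```text
time: 7.37
tool_pos: [510.4, -128.7, 252.1]
tool_rot: [-0.001, -0.068, 0.998, 0.001]
contact_force: [1.3, 0.6, 0.2]
grip_width: 0.1
finger_force: 0.0
```

Run:
```python
from rig import bot,cams
import cv2,pickle
from h import *
print("knob",wplane("w2.pkl",329,212,168.5))
st=bot.get_state();s=cams.snapshot("wrist");pickle.dump((st,s),open("w3.pkl","wb"))
cv2.imwrite("pics/w3.png",s["image"][:,:,::-1]);print(st["tool_pos"],st["tool_rot"],st["contact_force"])
```

```text
knob [506.65828433 128.91743001 168.5       ]
[ 510.44928918 -128.6513154   252.11612989] [-7.50802753e-04 -6.79804307e-02  9.97686033e-01  8.23066210e-04] [1.30658344 0.56123258 0.20069412]
```

View pics/w3.png

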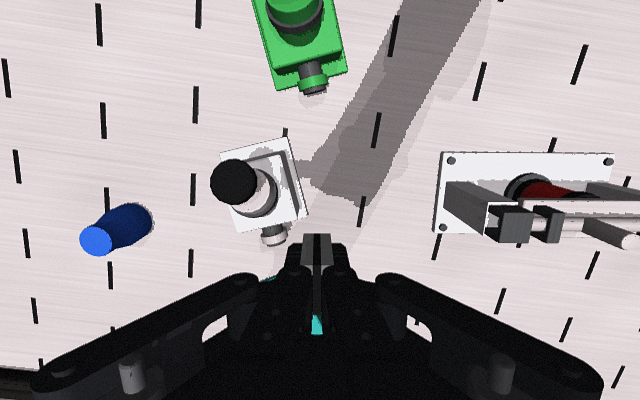

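The bolt's knob is at its home position (128.9 measured, 129.4 predicted). The wrist view shows the valve's black plunger head around (233, 181), base corners near (220, 153), (289, 137) and (307, 213), and the pipe stub at (272, 234).

Run:
```python
from h import *
np.set_printoptions(precision=1,suppress=True)
st,s=pickle.load(open("w3.pkl","rb"));im=s["image"]
m=(im[140:220,190:270].max(2)<45).astype(np.uint8)
n,l,S,C=cv2.connectedComponentsWithStats(m);i=1+S[1:,4].argmax();c=C[i]+[190,140];print(c,S[i])
print("head@131.6",wplane("w3.pkl",*c,131.6),"@128",wplane("w3.pkl",*c,128.5))
print("head3",tri([ray("top",398.8,221.6),ray("scene",298.9,134.1),wray("w3.pkl",*c)]))
B=np.array([wplane("w3.pkl",*p,10) for p in((220,153),(289.5,137),(307,213))]);print(B,(B[0]+B[2])/2)
for i in(0,1):
  v=B[i+1]-B[i];print(np.linalg.norm(v),np.degrees(np.arctan2(v[1],v[0])))
```

```text
[233.4 181.6] [  20   19   47   46 1655]
head@131.6 [ 509.6 -203.2  131.6] @128 [ 510.3 -203.9  128.5]
head3 (array([ 510.5, -203.3,  131.9]), [0.8, 1.3, 0.9])
[[ 504.3 -252.6   10. ]
 [ 472.5 -167.4   10. ]
 [ 568.7 -133.    10. ]] [ 536.5 -192.8   10. ]
90.93307740861074 110.42218447068396
102.10846547024066 19.70246665588051
```

```bash
cat > g.py <<'E'
from h import *
from rig import bot
np.set_printoptions(precision=4,suppress=True)
ax=np.array([-.3945,-.1514,.9063]);head=np.array([508,-204,131.6])
def go(d):
    st=bot.get_state();q=st["tool_rot"];R=Ro.from_quat([*q[1:],q[0]]);z=R.as_matrix()[:,2]
    v=np.cross(z,-ax);v=v/np.linalg.norm(v)*np.arcsin(np.linalg.norm(v))
    print(st["time"],st["tool_pos"],"along",(st["tool_pos"]-head)@ax,"tilt",np.degrees(np.linalg.norm(v)),"F",st["contact_force"]@ax,st["contact_force"])
    print("rot",R.inv().apply(v)/(np.pi/2),"tr",R.inv().apply(head+d*ax-st["tool_pos"])/150)
E
python3 -c "
from g import *
go(45)"
```

```text
7.4167 [ 510.5495 -128.486   252.2714] along 96.9259346143115 tilt 25.043592828918424 F -0.4415528789999451 [-0.1673 -0.0863 -0.5745]
rot [-0.0624 -0.2712 -0.    ] tr [ 0.2083 -0.5261  0.5321]
```

Call:
apply_moves(moves=[{"translation": [0.12,-0.35,0.1],"rotation": [-0.02,-0.09,0],"jaw": 0},{"translation": [0.208,-0.526,0.15],"rotation": [-0.04,-0.17,0],"jaw": 0},{"translation": [0.208,-0.526,0.3],"rotation": [-0.062,-0.25,0],"jaw": 0},{"translation": [0.208,-0.526,0.45],"rotation": [-0.0624,-0.271,0],"jaw": 0},{"translation": [0.208,-0.526,0.53],"rotation": [-0.0624,-0.271,0],"jaw": 0},{"translation": [0.208,-0.526,0.53],"rotation": [-0.0624,-0.271,0],"jaw": 0},{"translation": [0.208,-0.526,0.53],"rotation": [-0.0624,-0.271,0],"jaw": 0},{"translation": [0.208,-0.526,0.53],"rotation": [-0.0624,-0.271,0],"jaw": 0}])

```text
time: 8.08
tool_pos: [492.2, -212.2, 175.2]
tool_rot: [0.209, -0.067, 0.974, 0.062]
contact_force: [-0.4, -0.0, 0.3]
grip_width: 0.0
finger_force: 0.0
```

```bash
python3 -c "
from g import *
go(5)"
```

```text
8.0833 [ 492.2205 -212.1976  175.185 ] along 46.96717661059643 tilt 0.24214237185569026 F 0.4117894584383662 [-0.3721 -0.0041  0.2917]
rot [-0.0018  0.002  -0.    ] tr [0.0195 0.0101 0.2797]
```

Call:
apply_moves(moves=[{"translation": [0.01,0.01,0.14],"rotation": [0,0,0],"jaw": 0},{"translation": [0.018,0.01,0.26],"rotation": [0,0,0],"jaw": 0},{"translation": [0.018,0.01,0.27],"rotation": [0,0,0],"jaw": 0},{"translation": [0.018,0.01,0.27],"rotation": [0,0,0],"jaw": 0},{"translation": [0.018,0.01,0.27],"rotation": [0,0,0],"jaw": 0}])

```text
time: 8.5
tool_pos: [504.8, -206.1, 137.5]
tool_rot: [0.208, -0.066, 0.974, 0.062]
contact_force: [0.3, 0.4, 0.6]
grip_width: 0.0
finger_force: 0.0
```

```bash
python3 -c "
from g import *
from rig import cams
go(0)
a=cams.snapshot('wrist')['image'][120:320,160:480,::-1];b=cams.snapshot('scene')['image'][90:190,250:350,::-1]
cv2.imwrite('pics/p.png',np.hstack([cv2.resize(a,(480,300)),cv2.resize(b,(300,300))]))"
```

```text
8.5 [ 504.8192 -206.1284  137.4602] along 6.8881356757098775 tilt 0.27564020125980154 F 0.41861000204095977 [0.2501 0.363  0.6314]
rot [-0.0024  0.0019 -0.    ] tr [-0.0045  0.0071  0.0459]
```

View pics/p.png

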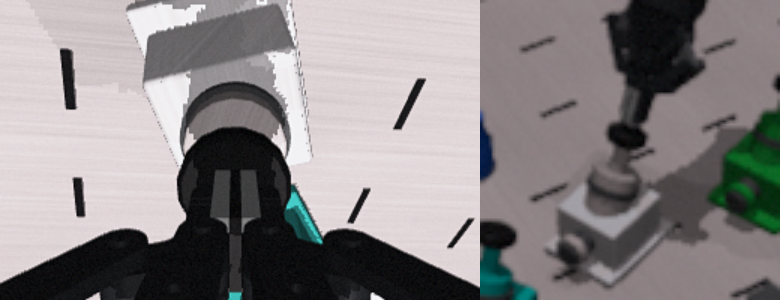

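Call:
apply_moves(moves=[{"translation": [0,0.005,0.02],"rotation": [0,0,0],"jaw": 0},{"translation": [0,0.005,0.04],"rotation": [0,0,0],"jaw": 0},{"translation": [0,0.005,0.06],"rotation": [0,0,0],"jaw": 0},{"translation": [0,0.005,0.08],"rotation": [0,0,0],"jaw": 0},{"translation": [0,0.005,0.08],"rotation": [0,0,0],"jaw": 0},{"translation": [0,0.005,0.08],"rotation": [0,0,0],"jaw": 0}])

```text
time: 9.1
tool_pos: [508.6, -203.7, 125.6]
tool_rot: [0.208, -0.065, 0.974, 0.062]
contact_force: [0.6, -0.1, 2.9]
grip_width: -0.1
finger_force: 1.7
```

```bash
python3 -c "
from g import *
go(-5)"
```

```text
9.1 [ 508.5975 -203.6966  125.5568] along -5.758581204846149 tilt 0.2282530643704314 F 2.397125025606263 [ 0.6164 -0.0787  2.9001]
rot [-0.0021  0.0015 -0.    ] tr [-0.0128  0.0025 -0.005 ]
```

Call:
apply_moves(moves=[{"translation": [0,0,0.01],"rotation": [0,0,0],"jaw": 0},{"translation": [0,0,0.02],"rotation": [0,0,0],"jaw": 0},{"translation": [0,0,0.02],"rotation": [0,0,0],"jaw": 0},{"translation": [0,0,0.02],"rotation": [0,0,0],"jaw": 0}])

```text
time: 9.43
tool_pos: [509.7, -203.2, 122.8]
tool_rot: [0.208, -0.065, 0.974, 0.062]
contact_force: [0.7, -0.6, 6.4]
grip_width: -0.0
finger_force: 2.1
```

Call:
apply_moves(moves=[{"translation": [0,0,0.01],"rotation": [0,0,0],"jaw": 0},{"translation": [0,0,0.02],"rotation": [0,0,0],"jaw": 0},{"translation": [0,0,0.02],"rotation": [0,0,0],"jaw": 0},{"translation": [0,0,0.02],"rotation": [0,0,0],"jaw": 0}])

```text
time: 9.77
tool_pos: [510.9, -202.8, 120.1]
tool_rot: [0.208, -0.065, 0.974, 0.062]
contact_force: [0.2, -0.0, 5.5]
grip_width: -0.2
finger_force: 2.5
```

```bash
python3 -c "
from g import *
go(-10)"
```

```text
9.7667 [ 510.917  -202.7829  120.1182] along -11.740920972704744 tilt 0.22959442140676967 F 4.890596156634347 [ 0.1563 -0.0469  5.4564]
rot [-0.0021  0.0014 -0.    ] tr [-0.0131  0.0024 -0.0116]
```

Call:
apply_moves(moves=[{"translation": [0,0,0.01],"rotation": [0,0,0],"jaw": 0},{"translation": [0,0,0.015],"rotation": [0,0,0],"jaw": 0},{"translation": [0,0,0.015],"rotation": [0,0,0],"jaw": 0}])

```text
time: 10.02
tool_pos: [511.8, -202.5, 118.1]
tool_rot: [0.208, -0.065, 0.974, 0.062]
contact_force: [0.0, 1.0, 6.7]
grip_width: 0.6
finger_force: 2.8
```

Call:
apply_moves(moves=[{"translation": [0,0,0.01],"rotation": [0,0,0],"jaw": 0},{"translation": [0,0,0.015],"rotation": [0,0,0],"jaw": 0},{"translation": [0,0,0.015],"rotation": [0,0,0],"jaw": 0}])

```text
time: 10.27
tool_pos: [512.6, -202.1, 116.1]
tool_rot: [0.208, -0.065, 0.974, 0.062]
contact_force: [-1.3, -0.1, 5.7]
grip_width: -0.2
finger_force: 3.0
```

Call:
apply_moves(moves=[{"translation": [0,0,0.01],"rotation": [0,0,0],"jaw": 0},{"translation": [0,0,0.015],"rotation": [0,0,0],"jaw": 0},{"translation": [0,0,0.015],"rotation": [0,0,0],"jaw": 0}])

```text
time: 10.52
tool_pos: [513.2, -202.0, 114.8]
tool_rot: [0.208, -0.065, 0.974, 0.063]
contact_force: [-4.9, 0.3, 10.8]
grip_width: 0.3
finger_force: 6.1
```

Call:
apply_moves(moves=[{"translation": [0,0,0.01],"rotation": [0,0,0],"jaw": 0},{"translation": [0,0,0.015],"rotation": [0,0,0],"jaw": 0},{"translation": [0,0,0.015],"rotation": [0,0,0],"jaw": 0}])

```text
time: 10.77
tool_pos: [513.4, -202.1, 114.7]
tool_rot: [0.209, -0.065, 0.974, 0.063]
contact_force: [-13.7, 1.0, 24.6]
grip_width: 0.1
finger_force: 14.4
```

Call:
apply_moves(moves=[{"translation": [0,0,-0.007],"rotation": [0,0,0],"jaw": 0},{"translation": [0,0,-0.007],"rotation": [0,0,0],"jaw": 0},{"translation": [0,0,-0.007],"rotation": [0,0,0],"jaw": 0}])

```text
time: 11.02
tool_pos: [513.3, -202.0, 114.8]
tool_rot: [0.209, -0.065, 0.974, 0.063]
contact_force: [-10.7, 1.2, 18.6]
grip_width: -0.1
finger_force: 10.4
```

Call:
apply_moves(moves=[{"translation": [0,0,-0.002],"rotation": [0,0,0],"jaw": 0},{"translation": [0,0,-0.002],"rotation": [0,0,0],"jaw": 0},{"translation": [0,0,-0.002],"rotation": [0,0,0],"jaw": 0},{"translation": [0,0,-0.002],"rotation": [0,0,0],"jaw": 0},{"translation": [0,0,-0.002],"rotation": [0,0,0],"jaw": 0},{"translation": [0,0,-0.002],"rotation": [0,0,0],"jaw": 0},{"translation": [0,0,-0.002],"rotation": [0,0,0],"jaw": 0},{"translation": [0,0,-0.002],"rotation": [0,0,0],"jaw": 0},{"translation": [0,0,-0.002],"rotation": [0,0,0],"jaw": 0},{"translation": [0,0,-0.002],"rotation": [0,0,0],"jaw": 0},{"translation": [0,0,-0.002],"rotation": [0,0,0],"jaw": 0}])

```text
time: 11.93
tool_pos: [513.3, -202.0, 114.8]
tool_rot: [0.209, -0.065, 0.974, 0.063]
contact_force: [-8.1, 0.5, 16.5]
grip_width: 0.1
finger_force: 9.3
```

Call:
apply_moves(moves=[{"translation": [0,0,-0.04],"rotation": [0,0,0],"jaw": 0},{"translation": [0,0,-0.08],"rotation": [0,0,0],"jaw": 0},{"translation": [0,0,-0.12],"rotation": [0,0,0],"jaw": 0},{"translation": [0,0,-0.16],"rotation": [0,0,0],"jaw": 0},{"translation": [0,0,-0.25],"rotation": [0,0,0],"jaw": 0},{"translation": [0,0,-0.4],"rotation": [0,0,0],"jaw": 0},{"translation": [0,0,-0.6],"rotation": [0,0,0],"jaw": 0},{"translation": [0,0,-0.6],"rotation": [0,0,0],"jaw": 0},{"translation": [0,0,-0.6],"rotation": [0,0,0],"jaw": 0},{"translation": [0,0,-0.6],"rotation": [0,0,0],"jaw": 0}])

```text
time: 12.77
tool_pos: [476.9, -213.8, 192.9]
tool_rot: [0.206, -0.065, 0.974, 0.063]
contact_force: [0.2, 0.0, 0.2]
grip_width: -0.1
finger_force: 0.0
```

```bash
python3 -c "
from g import *
from rig import cams
go(0)
a=cams.snapshot('top')['image'][120:300,190:470,::-1];b=cams.snapshot('scene')['image'][90:290,230:450,::-1]
cv2.imwrite('pics/e.png',np.hstack([cv2.resize(a,(460,300)),cv2.resize(b,(330,300))]))"
```

```text
12.7667 [ 476.8839 -213.7832  192.95  ] along 69.35794844664862 tilt 0.07595421256417852 F 0.06984820876068737 [0.1884 0.0138 0.1614]
rot [-0.0005 -0.0007  0.    ] tr [-0.0268 -0.0072  0.4624]
```

View pics/e.png

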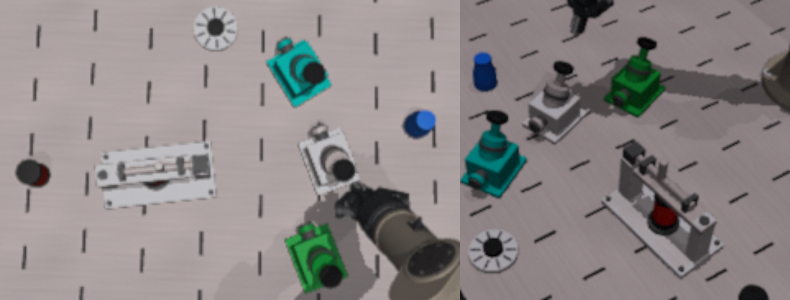

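The plunger is back up, with its head at about (343, 170) in the left half. The bolt is home, the loose parts are where they were, and the gripper is clear of everything.

```bash
python3 -c "
from rig import ticket
print(ticket.hand_in())"
```

```text
the job is handed in; nothing more can be done
None
```

The job is handed in, with no verdict returned: the bolt was slid home to its end stop first, then the plunger was pressed to its internal stop (briefly about 20 N over the spring force, then about 10–14 N for a second), and it sprang back up with the loose parts undisturbed.

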